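# Raise the cam lift and hold it at full height

## Robot

A 6-joint arm with a two-finger parallel gripper is mounted at the origin on the work surface; the furniture and walls round the work are solid. World frame = base frame: x ahead of the robot, y to its left, z up, the work surface at z = 0. Lengths are in m, angles in rad, forces in N, time in s.
With the tool pointing down it reaches from about 0.25 to 0.725 m from the base axis. Payload 4 kg.
Tool frame: the origin (TCP) lies midway between the tips of the shut fingers; the grasp point (between the pads) lies 19 mm behind it; z points along the fingers, y is the line along which they close (so a half turn about z gives the same grasp; the last joint's range is limited). The gripper opens to 85 mm and grips with 20 to 120 N. Pads are 22 mm wide; open, the fingers measure 114 mm over their backs; the gripper's body (76 mm by 85 mm) begins 54 mm behind the grasp point. The pads swing forward as they close: fully open they stand 13 mm farther back than shut.
Start: joints at [-1.155, 0.241, 0.005, 1.335, 0, 1.571], TCP at [0.202, -0.457, 0.231] pointing down, gripper open.
Joint ranges: [-2.72, 2.72], [-1.05, 1.87], [-1.09, 1.28], [-1.99, 2.15], [-1.42, 1.44], [-3.14, 3.14]. Speed limits (rad/s): [2.79, 2.79, 3.14, 3.14, 3.14, 3.14].

## Interface

Orientations are given as a unit quaternion [x, y, z, w].
In Python, from workcell import bot gives the robot as it stands.
- The arm moves only by the tool play_rows, never from a script. Its argument "moves" is a list of rows, each a list of 3 entries, a list of its own where there are three numbers: the opening, from -1 (shut) to 1 (fully open), then the shift along the tool's x, y, z in cm, then the turn, a rotation vector about the tool's x, y, z in rad. A call has 1 to 12 rows; each row shifts and turns the commanded pose from where the row before left it, along the tool's axes as they then stand; what a row does not reach is not made up. A row lasts 1/12 s, in which the tool goes at most 41.7 mm and 7.16 degrees, less where a joint would pass 70% of its speed; a pose out of reach is approached as far as the arm can. A call is refused whole if a number of a shift passes 4.17 or a number of a turn 0.125, either way. A call with a gripper value outside its range is refused whole. The fingers move at their own pace and stop on an object; the grip force is fixed at half the most. Time passes only in rows, so rows that do not move let the fingers close. It gives the time, the measured TCP pose, the force and the opening at its end, in the units of the state.
- bot.get_obs(): the state, without advancing time (a new reading comes with each control period).
- bot.camera(name): name is "scene" or "top" or "wrist"; returns (picture, depth): 480x640x3 uint8, red, green, blue; 480x640 float32, m along the optical axis (not along the pixel's ray), 0 where there is no reading.
- bot.camera_info(name): a dict with "K" (3x3 intrinsics, pixels), "k1" (the pictures are not rectified: a ray, as slopes to the right and down, at radius r is drawn at 1 + k1 r^2 times it, then the intrinsics apply), "world_from_camera" (4x4, takes a point from camera to world coordinates); the wrist camera has in their place "T_tool_cam" (4x4, takes a point from camera to tool coordinates, whose origin is the TCP and whose axes are the flange's). Camera axes: x right, y up, looking along -z (the intrinsics and any distortion apply to the point x, -y, -z); pixel columns grow to the right and rows downward; lengths in m; the calibration is good to about 2 mm. A picture is of the moment at which its call begins: read the wrist's pose just before it. camera_info takes no time and is no camera call.
- bot.job_done(): hands the job in, once; it reports no verdict.
The state is a dict: "clock": time; "joint_pos": joint angles; "joint_vel": joint speeds; "tau": joint torques, N m; "eef_pos": TCP position; "tool_rot": TCP orientation; "ft_force": force on the tool from outside, world axes, zero at the start; "ft_torque": the same for the moment, N m; "grip_width": finger opening in m.
Only numpy, scipy, OpenCV 4.12 (cv2) and the standard library are available. Lean on these libraries where they do the work, as an engineer would, in place of code of your own. Each camera call takes 0.05 s, during which the arm holds its last target. There are 200 camera calls.

## Task

The spray can stands in the way of the crank lever of the cam lift: first put it, upright, into the shallow metal tray and let go of it. Then take the lever by its black knob and swing it down until the lever is level, where the cam has its highest lift, so that the nut rides up on the lift table. The lever springs back, so finish while holding the knob there, lever level, with the nut still on the table.

Things in the scene. Friction and masses are not known exactly. Their poses are not given: they have to be found in the camera images.
- can_center (a point): spray can with dark blue cap standing upright, 52 mm diameter, 161 mm high, about 0.25 kg, blocking the lever's way down. The point is on its axis 80 mm above its underside; z axis up along the can.
- tray: shallow square open steel tray fixed on the worktop, outside 110 x 110 mm, 22 mm high, walls 4 mm, floor 4 mm thick. Origin at the centre of its underside; x and y along its sides, z up.
- pivot (a point): point on the lever's shaft axis, 70 mm above the worktop, in the plane in which the knob's middle swings. Frame fixed to the cam lift: x is the shaft axis (the knob sticks out to -x, the lift's housing is at +x), z up. The upright lever points to +z; pressed down it swings towards -y; level it points to -y.
- knob_center (a point): middle of the black cylindrical knob at the end of the lever, 140 mm from the pivot point. The knob is 19 mm in diameter and 50 mm long, lies parallel to the shaft (along x of the pivot frame), sticks out freely from the lever to -x and spins freely on its pin; the lever's rod (11 mm thick) lies 34 mm from this point towards +x.
- crank_knob: the same black knob as a body; its origin is the same point, its x axis the knob's axis.
- cam_lever (a joint): angle of the lever, rad: 0 upright, growing as it is pressed down; 1.57 is level, where the cam's nose points up and the lift is highest; stops at -0.25 and 1.95. Past 1.57 the table sinks again. A spring turns it back to about 0 when it is let go; holding the knob at level takes about 5 N downward.
- lift_table (a joint): rise of the lift table, m: 0 with the lever upright, 0.014 at the highest lift.
- nut_center (a point): light knurled round nut, 40 mm diameter and 22 mm high, lying loose in the low square rim on the lift table. The point is on its axis 10 mm above its underside.
- table_top (a point): middle of the upper face of the lift table (60 x 96 mm), 110 mm above the worktop when lowered, at x = +60 mm, y = 0 of the pivot frame. The whole lift (base, housing, table) reaches 55 mm either way in y and x = +22 to +98 mm in that frame; the nut's top is 146 mm above the worktop when raised.
- can: the same spray can as a body; origin at the centre of its underside.
There are look-alikes about, which are no part of the job. Of the things like the part that bears nut_center, leave any that is brown; of the rest the larger one is meant.

How it is judged:
On the way, in this order (a step that is already met when the one before it is completed fails the run):
1. the can stands upright in the tray, released, the lever not yet pulled down (x of can_center in the frame of tray between -0.045 and 0.045 m and y of can_center in the frame of tray between -0.045 and 0.045 m and height (world z) of can_center below 0.09 m and angle between can_center's own z axis and vertical below 0.1 rad and contact force between the fingers and can below 0.2 N and value of joint cam_lever below 1 rad), for 0.2 s.
2. the lever is level, the table at its highest (value of joint cam_lever between 1.43 and 1.71 rad and value of joint lift_table above 0.013 m), for 0.3 s.
At the end, for the whole second after the job is handed in: The lever is level within 0.14 rad (8 degrees) and the table at least 13 mm up, held there by the fingers on the knob (at least 2 N); the nut lies flat on the table within 15 mm of its middle; the can stands upright on the tray's floor (all of step 2 and contact force between the fingers and crank_knob above 2 N and horizontal distance between nut_center and table_top below 0.015 m and z of nut_center in the frame of table_top below 0.016 m and angle between nut_center's own z axis and vertical below 0.2 rad and x of can_center in the frame of tray between -0.045 and 0.045 m and y of can_center in the frame of tray between -0.045 and 0.045 m and height (world z) of can_center below 0.09 m and angle between can_center's own z axis and vertical below 0.1 rad); the arm keeps its last pose, push and grip.
It fails at once if the can is knocked over (angle between can_center's own z axis and vertical above 0.6 rad).
It also fails if it takes over 54 s, if anything falls off the work surface, if the arm or the gripper's body presses on something with over 40 N, if the wrist force passes 120 N, or if a joint passes its speed limit or range.

## Working session

There is one attempt and no reset: what is moved stays moved. The work goes in short steps, Python scripts to look and compute and a tool call to move; the robot and the scene stay as the last step left them, time stands still between calls to the robot, and variables do not carry over. Pictures are saved under pics/ and viewed, on a budget of 10 in all, crops included, one or two more only if the job needs it, and the job is handed in when it is done.

Besides the shell and the picture viewer there is one more tool, called after "Emit:" by a JSON object that holds its "api" and its "payload", one argument or row to a line. play_rows: Moves the arm, as the interface text tells. Its arguments: {"type":"object","properties":{"moves":{"type":"array"}},"required":["moves"]}

```bash
mkdir -p pics
cat > h.py <<'E'
import numpy as np, cv2
from workcell import bot
from scipy.spatial.transform import Rotation as R
def cloud(name):
    o=bot.get_obs(); im,d=bot.camera(name); ci=bot.camera_info(name)
    K=np.array(ci["K"]);k1=ci["k1"]
    v,u=np.mgrid[0:480,0:640].astype(float)
    p=cv2.undistortPoints(np.stack([u,v],-1).reshape(-1,1,2),K,np.array([k1,0,0,0.])).reshape(480,640,2)
    P=np.stack([p[...,0]*d,-p[...,1]*d,-d],-1)
    if "world_from_camera" in ci: T=np.array(ci["world_from_camera"])
    else:
        T=np.eye(4);T[:3,:3]=R.from_quat(o["tool_rot"]).as_matrix();T[:3,3]=o["eef_pos"];T=T@np.array(ci["T_tool_cam"])
    W=P@T[:3,:3].T+T[:3,3]; W[d==0]=np.nan
    np.savez("pics/"+name+".npz",im=im,W=W,T=T)
    return im,W
E
python3 - <<'E'
from h import *
for n in("scene","top"):
    im,W=cloud(n); cv2.imwrite(f"pics/{n}0.png",cv2.cvtColor(im,cv2.COLOR_RGB2BGR))
    print(n,bot.camera_info(n))
print(bot.get_obs())
E
```

```text
scene {'K': array([[496.11401418,   0.        , 320.0343966 ],
       [  0.        , 496.11401418, 235.76007451],
       [  0.        ,   0.        ,   1.        ]]), 'k1': -0.12098511556996908, 'world_from_camera': array([[-0.39801785, -0.4081753 ,  0.82156845,  1.24170682],
       [ 0.91735525, -0.18334935,  0.35333038,  0.35241181],
       [ 0.00641331,  0.89430193,  0.44741807,  0.58079718],
       [ 0.        ,  0.        ,  0.        ,  1.        ]])}
top {'K': array([[522.87210369,   0.        , 327.48515042],
       [  0.        , 522.87210369, 242.2061421 ],
       [  0.        ,   0.        ,   1.        ]]), 'k1': 0.04991838081832034, 'world_from_camera': array([[ 0.02332612,  0.98344856, -0.17967979,  0.30769461],
       [-0.99961782,  0.0256109 ,  0.01040627,  0.04170908],
       [ 0.0148358 ,  0.17936838,  0.98367011,  1.08536706],
       [ 0.        ,  0.        ,  0.        ,  1.        ]])}
{'clock': 0.1, 'joint_pos': array([-1.15502023e+00,  2.41365622e-01,  3.82492077e-03,  1.33518062e+00,
       -2.70379482e-05,  1.57080267e+00]), 'joint_vel': array([-0.00027056, -0.0024145 ,  0.00360984, -0.00063449, -0.00086109,
       -0.00115794]), 'tau': array([ 4.08192818e-04, -3.73138368e+01,  2.53009540e+01,  1.08680935e-02,
       -3.46833005e-06,  3.25777464e-06]), 'eef_pos': array([ 0.20171033, -0.45687902,  0.23047501]), 'tool_rot': array([ 9.78469188e-01,  2.06390699e-01, -2.11884416e-04, -9.38982829e-04]), 'ft_force': array([ 0.10472106, -0.33268829, -0.17680133]), 'ft_torque': array([ 0.01074663, -0.0210004 , -0.02307497]), 'grip_width': 0.08545653955085038}
```

View pics/scene0.png

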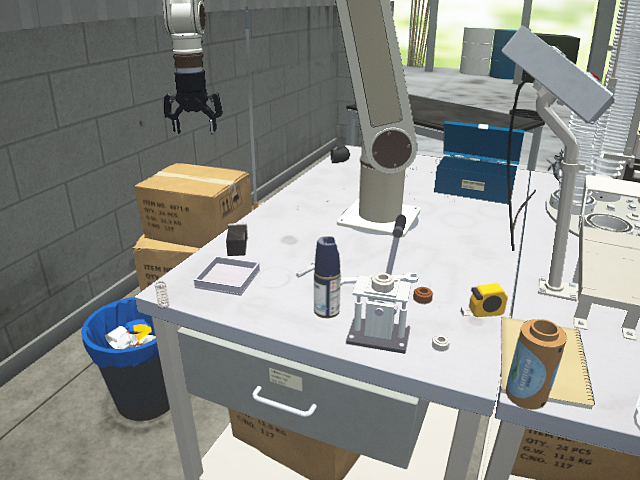

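View pics/top0.png

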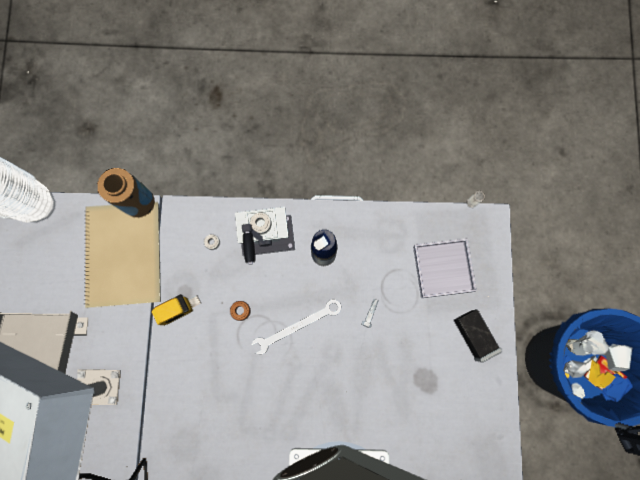

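The scene view shows the lift with the white nut on it, around (380,300), the can at (327,280), the tray at (227,275), and the knob at (400,225). In the top view the lift is at (262,228), the knob at (248,245), the can at (323,245), and the tray at (445,268). Next I'll measure them from depth.

Run:
```python
from h import *
t=np.load("pics/top.npz");im,W=t["im"],t["W"]
s=np.load("pics/scene.npz")
a=cv2.resize(im[195:305,200:340],None,fx=5,fy=5,interpolation=cv2.INTER_CUBIC)
cv2.imwrite("pics/c1.png",cv2.cvtColor(a,cv2.COLOR_RGB2BGR))
b=cv2.resize(s["im"][205:355,290:440],None,fx=4,fy=4,interpolation=cv2.INTER_CUBIC)
cv2.imwrite("pics/c2.png",cv2.cvtColor(b,cv2.COLOR_RGB2BGR))
def box(W,c,r):return W[c[1]-r[1]:c[1]+r[1],c[0]-r[0]:c[0]+r[0]].reshape(-1,3)
# combine
A=np.vstack([W.reshape(-1,3),s["W"].reshape(-1,3)]);A=A[~np.isnan(A).any(1)]
tbl=A[(abs(A[:,2])<.02)&(A[:,0]>.2)&(A[:,0]<.6)&(abs(A[:,1])<.3)];print("table z",np.median(tbl[:,2]))
for nm,c,r in (("can",(323,245),(25,25)),("tray",(445,268),(40,40)),("lift",(262,228),(35,30))):
    p=box(W,c,r);p=p[p[:,2]>.01]
    print(nm,len(p),p.min(0).round(3),p.max(0).round(3))
    if nm=="tray":
        q=p[(p[:,2]<.04)];print(cv2.minAreaRect(q[:,:2].astype(np.float32)))
        q=q[q[:,2]>.016];print(cv2.minAreaRect(q[:,:2].astype(np.float32)))
    if nm=="lift":
        q=p[(p[:,2]>.1)&(p[:,2]<.118)];print("table",cv2.minAreaRect(q[:,:2].astype(np.float32)),len(q))
        for z in np.arange(0,.26,.01):
            q=p[(p[:,2]>z)&(p[:,2]<z+.01)]
            if len(q):print(round(z,2),len(q),q.mean(0).round(3),q[:,:2].min(0).round(3),q[:,:2].max(0).round(3))
# can: fit from both cams
w=bot.camera_info("top")
p=A[(A[:,2]>.03)&(A[:,2]<.1)&(A[:,0]>.4)&(A[:,0]<.65)&(A[:,1]<.08)&(A[:,1]>-.03)]
print("canside",len(p),p.min(0),p.max(0))
from scipy.optimize import least_squares
f=least_squares(lambda v:np.hypot(p[:,0]-v[0],p[:,1]-v[1])-.026,[p[:,0].mean()-.02,p[:,1].mean()],loss="soft_l1",f_scale=.002);print("can",f.x)
```

```text
table z -7.101785090479762e-05
can 771 [0.455 0.012 0.011] [0.499 0.064 0.164]
tray 578 [ 0.394 -0.274  0.01 ] [ 0.517 -0.149  0.026]
((0.4559602737426758, -0.21177254617214203), (0.10998640954494476, 0.11288933455944061), 8.417413711547852)
((0.4560214579105377, -0.21209673583507538), (0.10998900979757309, 0.11221784353256226), 8.377949714660645)
lift 2030 [0.437 0.1   0.01 ] [0.56  0.209 0.222]
table ((0.5161811113357544, 0.15826931595802307), (0.06202924996614456, 0.09610983729362488), 9.2558012008667) 1021
0.01 199 [0.504 0.132 0.012] [0.477 0.1  ] [0.56  0.208]
0.02 14 [0.503 0.148 0.026] [0.497 0.112] [0.52  0.179]
0.03 8 [0.508 0.131 0.033] [0.502 0.112] [0.522 0.144]
0.04 2 [0.513 0.124 0.041] [0.502 0.112] [0.524 0.137]
0.05 1 [0.484 0.157 0.059] [0.484 0.157] [0.484 0.157]
0.06 12 [0.485 0.153 0.065] [0.483 0.143] [0.496 0.164]
0.07 35 [0.489 0.15  0.076] [0.483 0.112] [0.524 0.165]
0.08 19 [0.487 0.152 0.082] [0.484 0.147] [0.493 0.162]
0.09 6 [0.486 0.155 0.095] [0.485 0.152] [0.489 0.159]
0.1 496 [0.517 0.154 0.108] [0.48  0.109] [0.553 0.209]
0.11 535 [0.519 0.152 0.113] [0.48  0.108] [0.55  0.209]
0.12 165 [0.515 0.157 0.127] [0.485 0.139] [0.536 0.178]
0.13 139 [0.514 0.158 0.132] [0.485 0.14 ] [0.534 0.176]
0.14 10 [0.488 0.16  0.144] [0.484 0.158] [0.494 0.163]
0.15 10 [0.486 0.162 0.155] [0.483 0.16 ] [0.492 0.165]
0.16 9 [0.488 0.162 0.164] [0.484 0.16 ] [0.492 0.165]
0.17 9 [0.488 0.163 0.175] [0.484 0.161] [0.493 0.165]
0.18 6 [0.487 0.164 0.184] [0.486 0.163] [0.491 0.165]
0.19 4 [0.488 0.164 0.193] [0.485 0.164] [0.491 0.165]
0.2 16 [0.467 0.161 0.209] [0.444 0.156] [0.492 0.178]
0.21 330 [0.465 0.167 0.216] [0.437 0.155] [0.495 0.178]
0.22 5 [0.456 0.166 0.221] [0.44  0.163] [0.469 0.168]
canside 1000 [0.45469859 0.01242278 0.03005571] [0.5110025  0.06797172 0.09995865]
can [0.48114263 0.04057676]
```

View pics/c1.png

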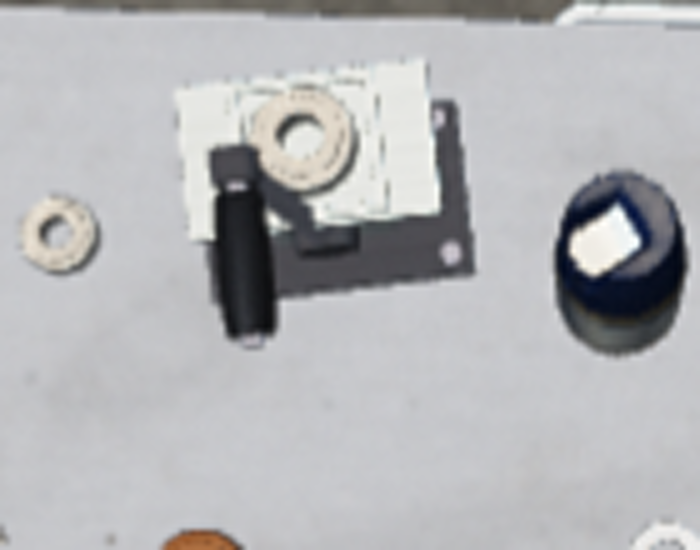

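View pics/c2.png

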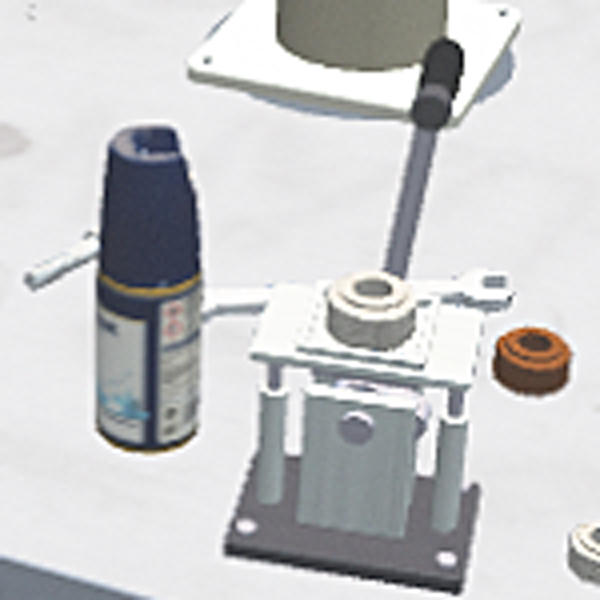

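Crop 1 shows the lift rotated slightly, with the knob pointing at the robot and the can to the right. Crop 2 shows the cap narrowing towards the top. The pivot works out at about (0.457, 0.149), lift yaw about 9°, and the tray at (0.456, -0.212). I'll turn the tool first.

```bash
cat >> h.py <<'E'
def to(x,y,z,yaw=None):
    o=bot.get_obs();r=R.from_quat(o["tool_rot"]);m=r.as_matrix()
    print("clk",round(o["clock"],2),"pos",o["eef_pos"].round(4),"yaw",np.degrees(np.arctan2(m[1,0],m[0,0])).round(1),"tilt",m[:,2].round(3),"w",round(o["grip_width"],4),"F",o["ft_force"].round(1),"q",o["joint_pos"].round(2))
    print("shift cm",(m.T@(np.array([x,y,z])-o["eef_pos"])*100).round(2))
    if yaw is not None:
        t=R.from_euler("z",yaw,degrees=True)*R.from_euler("x",180,degrees=True)
        print("rotvec",(r.inv()*t).as_rotvec().round(4))
E
python3 - <<'E'
from h import *
s=np.load("pics/scene.npz");W=s["W"].reshape(-1,3)
p=W[(np.hypot(W[:,0]-.481,W[:,1]-.0406)<.035)]
e=np.array([-s["T"][1,2],s["T"][0,2]]);e/=np.hypot(*e)
for z in np.arange(0.01,.165,.01):
    q=p[(p[:,2]>z)&(p[:,2]<=z+.01)]
    if len(q)>5:
        l=(q[:,:2]-[.481,.0406])@e;print(round(z,2),len(q),l.min().round(4),l.max().round(4))
E
```

```text
0.01 102 -0.0251 0.0226
0.02 104 -0.0251 0.0243
0.03 112 -0.0251 0.0242
0.04 110 -0.0251 0.0239
0.05 115 -0.0251 0.0255
0.06 116 -0.0251 0.0253
0.07 117 -0.0251 0.0252
0.08 136 -0.0252 0.0248
0.09 132 -0.0251 0.0245
0.1 118 -0.0233 0.0246
0.11 127 -0.0234 0.0242
0.12 117 -0.0214 0.0221
0.13 118 -0.0215 0.0221
0.14 113 -0.0196 0.0199
0.15 170 -0.0197 0.0174
0.16 86 -0.0178 0.0136
```

Emit:
{"api": "play_rows", "payload": {
  "moves": [
    [1, [0, 0, 0], [0, 0, -0.124]],
    [1, [0, 0, 0], [0, 0, -0.124]],
    [1, [0, 0, 0], [0, 0, -0.124]],
    [1, [0, 0, 0], [0, 0, -0.124]],
    [1, [0, 0, 0], [0, 0, -0.124]],
    [1, [0, 0, 0], [0, 0, -0.124]],
    [1, [0, 0, 0], [0, 0, -0.124]],
    [1, [0, 0, 0], [0, 0, -0.124]],
    [1, [0, 0, 0], [0, 0, -0.124]],
    [1, [0, 0, 0], [0, 0, -0.124]],
    [1, [0, 0, 0], [0, 0, 0]]
  ]
}}

```text
clock: 1.02
eef_pos: [0.2018, -0.4571, 0.2308]
tool_rot: [0.676, 0.737, 0.0, -0.001]
ft_force: [-0.6, -0.1, 0.1]
grip_width: 0.0854
```

```bash
python3 -c "
from h import *
to(.481,.0406,.231,95)"
```

```text
clk 1.02 pos [ 0.2018 -0.4571  0.2308] yaw 95.0 tilt [-0.     0.001 -1.   ] w 0.0854 F [-0.6 -0.1  0.1] q [-1.16  0.24  0.    1.34  0.    0.33]
shift cm [4.715e+01 3.214e+01 2.000e-02]
rotvec [-0.0004 -0.0012 -0.0003]
```

Emit:
{"api": "play_rows", "payload": {
  "moves": [
    [1, [3.3, 2.25, 0], [0, 0, 0]],
    [1, [3.3, 2.25, 0], [0, 0, 0]],
    [1, [3.3, 2.25, 0], [0, 0, 0]],
    [1, [3.3, 2.25, 0], [0, 0, 0]],
    [1, [3.3, 2.25, 0], [0, 0, 0]],
    [1, [3.3, 2.25, 0], [0, 0, 0]],
    [1, [3.3, 2.25, 0], [0, 0, 0]],
    [1, [3.3, 2.25, 0], [0, 0, 0]],
    [1, [3.3, 2.25, 0], [0, 0, 0]],
    [1, [3.3, 2.25, 0], [0, 0, 0]],
    [1, [3.3, 2.25, 0], [0, 0, 0]],
    [1, [3.3, 2.25, 0], [0, 0, 0]]
  ]
}}

```text
clock: 2.02
eef_pos: [0.4378, -0.0379, 0.2313]
tool_rot: [0.678, 0.735, -0.0, 0.0]
ft_force: [0.2, -1.1, -0.2]
grip_width: 0.0855
```

Emit:
{"api": "play_rows", "payload": {
  "moves": [
    [1, [3.3, 2.25, 0], [0, 0, 0]],
    [1, [3.0, 2, 0], [0, 0, 0]],
    [1, [1, 0.7, 0], [0, 0, 0]],
    [1, [0, 0, 0], [0, 0, 0]],
    [1, [0, 0, 0], [0, 0, 0]]
  ]
}}

```text
clock: 2.43
eef_pos: [0.48, 0.0372, 0.2307]
tool_rot: [0.677, 0.736, -0.001, -0.0]
ft_force: [-0.2, 0.2, 0.3]
grip_width: 0.0853
```

```bash
python3 -c "
from h import *
to(.481,.0406,.231,95)
im,W=cloud('wrist');cv2.imwrite('pics/w1.png',im[...,::-1])
p=W.reshape(-1,3);q=p[(p[:,2]>.14)&(p[:,2]<.175)&(abs(p[:,0]-.481)<.05)&(abs(p[:,1]-.04)<.04)]
print(len(q),q.min(0),q.max(0))"
```

```text
clk 2.43 pos [0.48   0.0372 0.2307] yaw 94.9 tilt [-0.002 -0.001 -1.   ] w 0.0853 F [-0.2  0.2  0.3] q [ 0.08  0.21 -0.04  1.33 -0.    1.56]
shift cm [ 0.33  0.13 -0.03]
rotvec [-0.0018  0.0006 -0.0026]
4705 [0.45804644 0.01937812 0.14001322] [0.50302216 0.06155423 0.16451309]
```

View pics/w1.png

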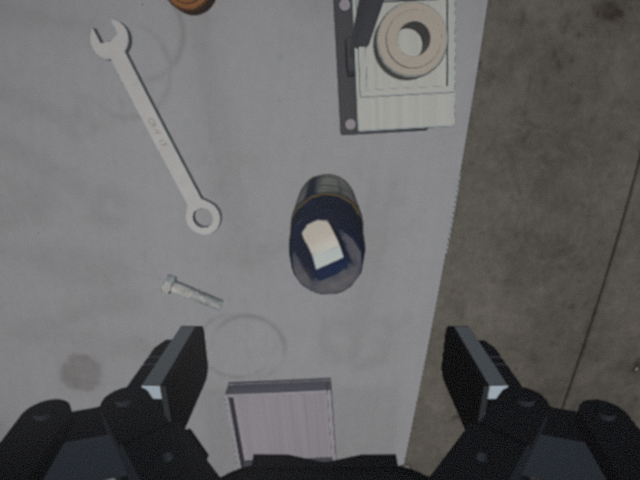

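The wrist view shows the can cap at (325,240), midway between the two fingers, and depth confirms about (0.4805, 0.0405). I'll descend.

Emit:
{"api": "play_rows", "payload": {
  "moves": [
    [1, [0.33, 0.1, 0], [0, 0, 0]],
    [1, [0, 0, 2], [0, 0, 0]],
    [1, [0, 0, 2], [0, 0, 0]],
    [1, [0, 0, 2], [0, 0, 0]],
    [1, [0, 0, 2], [0, 0, 0]],
    [1, [0, 0, 2], [0, 0, 0]],
    [1, [0, 0, 1.5], [0, 0, 0]],
    [1, [0, 0, 1.2], [0, 0, 0]],
    [1, [0, 0, 0.7], [0, 0, 0]],
    [1, [0, 0, 0], [0, 0, 0]],
    [1, [0, 0, 0], [0, 0, 0]]
  ]
}}

```text
clock: 3.4
eef_pos: [0.4811, 0.0397, 0.0976]
tool_rot: [0.677, 0.736, -0.0, -0.0]
ft_force: [1.0, -0.5, -0.0]
grip_width: 0.0854
```

Emit:
{"api": "play_rows", "payload": {
  "moves": [
    [-1, [0, 0, 0], [0, 0, 0]],
    [-1, [0, 0, 0], [0, 0, 0]],
    [-1, [0, 0, 0], [0, 0, 0]],
    [-1, [0, 0, 0], [0, 0, 0]],
    [-1, [0, 0, 0], [0, 0, 0]],
    [-1, [0, 0, 0], [0, 0, 0]],
    [-1, [0, 0, 0], [0, 0, 0]],
    [-1, [0, 0, 0], [0, 0, 0]]
  ]
}}

```text
clock: 4.07
eef_pos: [0.4817, 0.0404, 0.0985]
tool_rot: [0.676, 0.737, 0.001, 0.001]
ft_force: [-1.2, -1.2, 6.0]
grip_width: 0.0442
```

Emit:
{"api": "play_rows", "payload": {
  "moves": [
    [-1, [0, 0, -1], [0, 0, 0]],
    [-1, [0, 0, -2], [0, 0, 0]],
    [-1, [0, 0, -2], [0, 0, 0]],
    [-1, [0, 0, -2], [0, 0, 0]],
    [-1, [0, 0, -1], [0, 0, 0]],
    [-1, [0, 0, 0], [0, 0, 0]]
  ]
}}

```text
clock: 4.57
eef_pos: [0.4828, 0.0406, 0.1798]
tool_rot: [0.676, 0.737, 0.002, 0.002]
ft_force: [0.9, -0.1, -3.1]
grip_width: 0.0444
```

```bash
python3 -c "
from h import *
to(.456,-.212,.177)
im,W=cloud('scene');cv2.imwrite('pics/s2.png',cv2.resize(im[130:350,200:440],None,fx=2.5,fy=2.5)[...,::-1])"
```

```text
clk 4.57 pos [0.4828 0.0406 0.1798] yaw 94.9 tilt [ 0.005  0.    -1.   ] w 0.0444 F [ 0.9 -0.1 -3.1] q [ 0.08  0.24 -0.14  1.19 -0.    1.57]
shift cm [-24.95  -4.82   0.26]
```

View pics/s2.png

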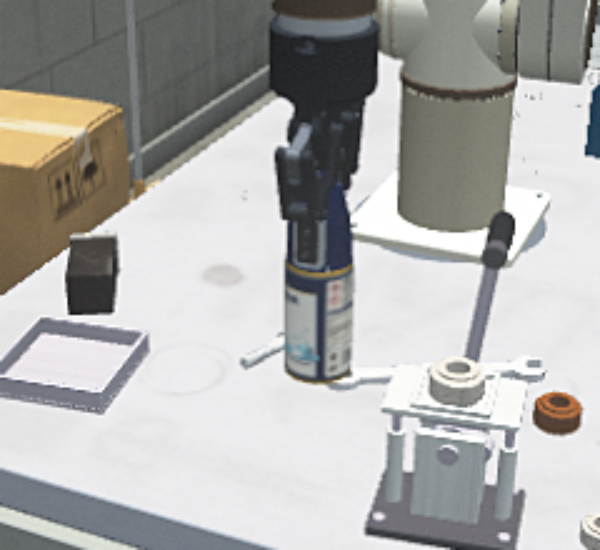

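The can is held upright and the wrist reads about 3 N of weight. I'll carry it to the tray at (75,365).

Emit:
{"api": "play_rows", "payload": {
  "moves": [
    [-1, [-1.2, -0.2, 0], [0, 0, 0]],
    [-1, [-2.5, -0.5, 0], [0, 0, 0]],
    [-1, [-2.5, -0.5, 0], [0, 0, 0]],
    [-1, [-2.5, -0.5, 0], [0, 0, 0]],
    [-1, [-2.5, -0.5, 0], [0, 0, 0]],
    [-1, [-2.5, -0.5, 0], [0, 0, 0]],
    [-1, [-2.5, -0.5, 0], [0, 0, 0]],
    [-1, [-2.5, -0.5, 0], [0, 0, 0]],
    [-1, [-2.5, -0.5, 0], [0, 0, 0]],
    [-1, [-2.5, -0.4, 0], [0, 0, 0]],
    [-1, [-1.2, -0.2, 0], [0, 0, 0]],
    [-1, [0, 0, 0], [0, 0, 0]]
  ]
}}

```text
clock: 5.62
eef_pos: [0.4532, -0.2142, 0.1758]
tool_rot: [0.678, 0.735, -0.001, -0.001]
ft_force: [-0.0, 0.9, -3.8]
grip_width: 0.0441
```

```bash
python3 -c "
from h import *
to(.456,-.212,.1035)"
```

```text
clk 5.62 pos [ 0.4532 -0.2142  0.1758] yaw 94.6 tilt [-0.002  0.    -1.   ] w 0.0441 F [-0.   0.9 -3.8] q [-0.44  0.28 -0.1   1.2  -0.    1.05]
shift cm [0.19 0.32 7.23]
```

Emit:
{"api": "play_rows", "payload": {
  "moves": [
    [-1, [0.2, 0.3, 1], [0, 0, 0]],
    [-1, [0, 0, 2], [0, 0, 0]],
    [-1, [0, 0, 2], [0, 0, 0]],
    [-1, [0, 0, 1.2], [0, 0, 0]],
    [-1, [0, 0, 0.5], [0, 0, 0]],
    [-1, [0, 0, 0.2], [0, 0, 0]],
    [-1, [0, 0, 0], [0, 0, 0]],
    [-1, [0, 0, 0], [0, 0, 0]]
  ]
}}

```text
clock: 6.28
eef_pos: [0.458, -0.2092, 0.1088]
tool_rot: [0.676, 0.737, 0.0, 0.0]
ft_force: [-0.1, 0.3, -2.9]
grip_width: 0.0444
```

Emit:
{"api": "play_rows", "payload": {
  "moves": [
    [-1, [0, 0, 0.2], [0, 0, 0]],
    [-1, [0, 0, 0.1], [0, 0, 0]],
    [-1, [0, 0, 0], [0, 0, 0]]
  ]
}}

```text
clock: 6.53
eef_pos: [0.4576, -0.2096, 0.1056]
tool_rot: [0.676, 0.737, 0.0, 0.0]
ft_force: [0.9, 0.3, -2.7]
grip_width: 0.0446
```

Emit:
{"api": "play_rows", "payload": {
  "moves": [
    [-1, [0, 0, 0.15], [0, 0, 0]],
    [-1, [0, 0, 0.1], [0, 0, 0]],
    [-1, [0, 0, 0], [0, 0, 0]]
  ]
}}

```text
clock: 6.78
eef_pos: [0.4573, -0.2096, 0.1027]
tool_rot: [0.676, 0.736, 0.0, -0.0]
ft_force: [0.1, 0.2, -3.0]
grip_width: 0.0444
```

Emit:
{"api": "play_rows", "payload": {
  "moves": [
    [-1, [0, 0, 0.1], [0, 0, 0]],
    [-1, [0, 0, 0.1], [0, 0, 0]],
    [-1, [0, 0, 0], [0, 0, 0]]
  ]
}}

```text
clock: 7.03
eef_pos: [0.4575, -0.2101, 0.1026]
tool_rot: [0.677, 0.736, -0.0, 0.001]
ft_force: [-4.2, 0.8, 9.0]
grip_width: 0.0446
```

Contact with the floor, so I'll release and go up.

Emit:
{"api": "play_rows", "payload": {
  "moves": [
    [0, [0, 0, -0.1], [0, 0, 0]],
    [1, [0, 0, 0], [0, 0, 0]],
    [1, [0, 0, 0], [0, 0, 0]],
    [1, [0, 0, 0], [0, 0, 0]],
    [1, [0, 0, 0], [0, 0, 0]],
    [1, [0, 0, 0], [0, 0, 0]],
    [1, [0, 0, 0], [0, 0, 0]]
  ]
}}

```text
clock: 7.62
eef_pos: [0.4574, -0.2095, 0.1017]
tool_rot: [0.676, 0.737, -0.0, -0.0]
ft_force: [-0.1, 1.0, -0.1]
grip_width: 0.0851
```

Emit:
{"api": "play_rows", "payload": {
  "moves": [
    [1, [0, 0, -1], [0, 0, 0]],
    [1, [0, 0, -2], [0, 0, 0]],
    [1, [0, 0, -3], [0, 0, 0]],
    [1, [0, 0, -3], [0, 0, 0]],
    [1, [0, 0, -3], [0, 0, 0]],
    [1, [0, 0, -3], [0, 0, 0]],
    [1, [0, 0, -3], [0, 0, 0]],
    [1, [0, 0, -2], [0, 0, 0]],
    [1, [0, 0, 0], [0, 0, 0]],
    [1, [0, 0, 0], [0, 0, 0]]
  ]
}}

```text
clock: 8.45
eef_pos: [0.458, -0.2098, 0.3038]
tool_rot: [0.676, 0.737, 0.001, 0.002]
ft_force: [-0.6, 0.3, -0.4]
grip_width: 0.0856
```

Run:
```python
from h import *
c,s=np.cos(np.radians(9)),np.sin(np.radians(9))
im,W=cloud('scene');im2,W2=cloud('top')
a=cv2.resize(im[190:350,170:430],None,fx=3,fy=3);cv2.imwrite('pics/s3.png',a[...,::-1])
from scipy.optimize import least_squares
A=np.vstack([W.reshape(-1,3),W2.reshape(-1,3)])
for lo,hi in((.03,.06),(.06,.09)):
    p=A[(A[:,2]>lo)&(A[:,2]<hi)&(np.hypot(A[:,0]-.457,A[:,1]+.21)<.045)]
    f=least_squares(lambda v:np.hypot(p[:,0]-v[0],p[:,1]-v[1])-.026,[.457,-.21],loss="soft_l1",f_scale=.002);print("can",len(p),f.x)
# knob: z>.195 points near lift, in pivot frame
for B in(W,W2):
    B=B.reshape(-1,3);p=B[(B[:,2]>.195)&(B[:,2]<.24)&(np.hypot(B[:,0]-.465,B[:,1]-.165)<.06)]
    d=p[:,:2]-[.457,.1486];L=np.c_[d@[c,s],d@[-s,c],p[:,2]]
    k=L[L[:,0]<.022];print("knob",len(k),k.min(0).round(4),k.max(0).round(4),np.median(k,0).round(4))
    print("dir",np.degrees(np.arctan2(*np.linalg.svd((p-p.mean(0))[:,:2],full_matrices=False)[2][0][::-1])))
to(.457,.16,.30,9)
```

```text
can 380 [ 0.45736502 -0.21043598]
can 413 [ 0.457383   -0.21046793]
knob 107 [-0.0229  0.0102  0.2074] [0.0209 0.0285 0.2204] [0.0048 0.0207 0.2174]
dir 6.40709879292722
knob 305 [-0.0274  0.008   0.2069] [0.0214 0.0266 0.2209] [-0.0026  0.0166  0.216 ]
dir -171.7429017118476
clk 8.55 pos [ 0.4569 -0.2093  0.3012] yaw 94.9 tilt [-0.001  0.001 -1.   ] w 0.0857 F [-1.4 -0.3 -0.2] q [-0.43  0.23  0.17  1.51  0.    1.06]
shift cm [36.8   3.15  0.14]
rotvec [-1.4000e-03  3.0000e-04  1.4987e+00]
```

View pics/s3.png

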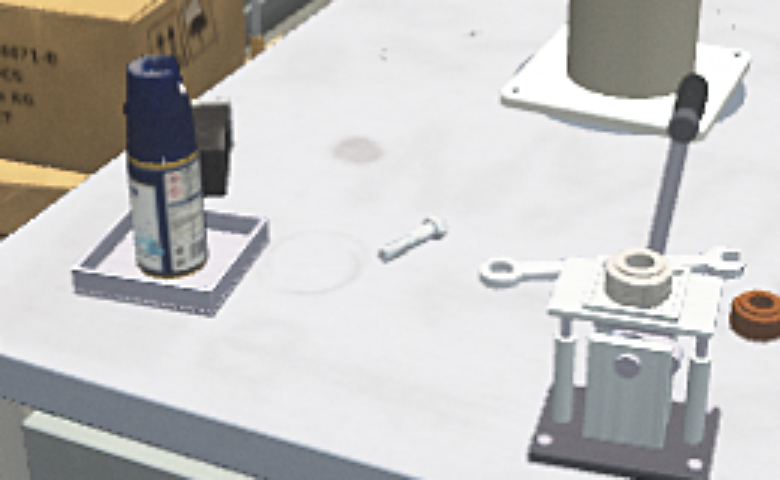

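The can stands upright in the tray at (168,200), and the fit gives (0.457, -0.210). The knob's centre is at y ≈ +0.0175, z ≈ 0.209 in the pivot frame, so the lever is at about -0.125 rad. I'll turn the tool the way that stays within joint 6's range, then go to the knob.

Emit:
{"api": "play_rows", "payload": {
  "moves": [
    [1, [0, 0, 0], [0, 0, -0.122]],
    [1, [0, 0, 0], [0, 0, -0.122]],
    [1, [0, 0, 0], [0, 0, -0.122]],
    [1, [0, 0, 0], [0, 0, -0.122]],
    [1, [0, 0, 0], [0, 0, -0.122]],
    [1, [0, 0, 0], [0, 0, -0.122]],
    [1, [0, 0, 0], [0, 0, -0.122]],
    [1, [0, 0, 0], [0, 0, -0.122]],
    [1, [0, 0, 0], [0, 0, -0.122]],
    [1, [0, 0, 0], [0, 0, -0.122]],
    [1, [0, 0, 0], [0, 0, -0.122]],
    [1, [0, 0, 0], [0, 0, -0.122]]
  ]
}}

```text
clock: 9.55
eef_pos: [0.4565, -0.2091, 0.3]
tool_rot: [0.008, 1.0, 0.001, -0.002]
ft_force: [-0.8, 0.6, -0.4]
grip_width: 0.0853
```

Emit:
{"api": "play_rows", "payload": {
  "moves": [
    [1, [0, 0, 0], [0, 0, -0.122]],
    [1, [0, 0, 0], [0, 0, -0.06]],
    [1, [0, 0, 0], [0, 0, 0]]
  ]
}}

```text
clock: 9.8
eef_pos: [0.4565, -0.2092, 0.3001]
tool_rot: [-0.08, 0.997, 0.001, -0.002]
ft_force: [0.7, -0.2, 0.5]
grip_width: 0.0856
```

```bash
python3 -c "
from h import *
to(.4513,.1654,.30,189)"
```

```text
clk 9.8 pos [ 0.4565 -0.2092  0.3001] yaw -170.8 tilt [-0.003  0.001 -1.   ] w 0.0856 F [ 0.7 -0.2  0.5] q [-0.43  0.23  0.17  1.51 -0.   -0.59]
shift cm [-5.49 37.05  0.07]
rotvec [ 0.002 -0.003  0.004]
```

Emit:
{"api": "play_rows", "payload": {
  "moves": [
    [1, [-0.5, 3.4, 0], [0, 0, 0]],
    [1, [-0.5, 3.4, 0], [0, 0, 0]],
    [1, [-0.5, 3.4, 0], [0, 0, 0]],
    [1, [-0.5, 3.4, 0], [0, 0, 0]],
    [1, [-0.5, 3.4, 0], [0, 0, 0]],
    [1, [-0.5, 3.4, 0], [0, 0, 0]],
    [1, [-0.5, 3.4, 0], [0, 0, 0]],
    [1, [-0.5, 3.4, 0], [0, 0, 0]],
    [1, [-0.5, 3.4, 0], [0, 0, 0]],
    [1, [-0.5, 3.4, 0], [0, 0, 0]],
    [1, [-0.4, 3, 0], [0, 0, 0]],
    [1, [0, 0, 0], [0, 0, 0]]
  ]
}}

```text
clock: 10.8
eef_pos: [0.4507, 0.1688, 0.3004]
tool_rot: [-0.082, 0.997, 0.001, -0.001]
ft_force: [0.0, -0.5, 0.1]
grip_width: 0.0854
```

```bash
python3 -c "
from h import *
to(.4513,.1654,.19,189)
im,W=cloud('wrist');cv2.imwrite('pics/w2.png',im[...,::-1])
c,s=np.cos(np.radians(9)),np.sin(np.radians(9))
B=W.reshape(-1,3);p=B[(B[:,2]>.2)&(B[:,2]<.24)&(np.hypot(B[:,0]-.465,B[:,1]-.165)<.06)]
d=p[:,:2]-[.457,.1486];L=np.c_[d@[c,s],d@[-s,c],p[:,2]]
k=L[L[:,0]<.022];print('knob',len(k),k.min(0).round(4),k.max(0).round(4),np.median(k,0).round(4))"
```

```text
clk 10.8 pos [0.4507 0.1688 0.3004] yaw -170.6 tilt [-0.002  0.001 -1.   ] w 0.0854 F [ 0.  -0.5  0.1] q [0.36 0.19 0.11 1.5  0.   0.19]
shift cm [-0.03 -0.36 11.03]
rotvec [ 0.0017 -0.0022  0.0076]
knob 2509 [-0.0278  0.0093  0.2047] [0.022  0.028  0.2208] [-0.0042  0.0185  0.2169]
```

View pics/w2.png

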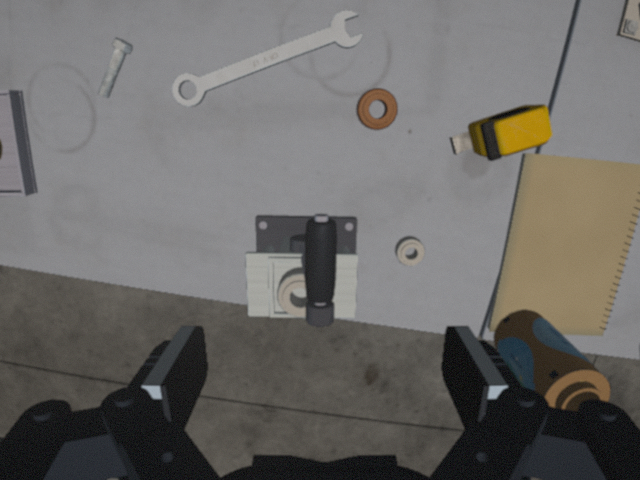

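The wrist view shows the knob at (320,260), centred between the fingers and parallel to the pads. I'll descend and close.

Emit:
{"api": "play_rows", "payload": {
  "moves": [
    [1, [0, -0.25, 1], [0, 0, 0]],
    [1, [0, 0, 2], [0, 0, 0]],
    [1, [0, 0, 2], [0, 0, 0]],
    [1, [0, 0, 2], [0, 0, 0]],
    [1, [0, 0, 2], [0, 0, 0]],
    [1, [0, 0, 1.5], [0, 0, 0]],
    [1, [0, 0, 0.5], [0, 0, 0]],
    [1, [0, 0, 0], [0, 0, 0]]
  ]
}}

```text
clock: 11.52
eef_pos: [0.4507, 0.1604, 0.19]
tool_rot: [-0.079, 0.997, -0.001, -0.002]
ft_force: [-0.5, 0.6, 0.1]
grip_width: 0.0853
```

Emit:
{"api": "play_rows", "payload": {
  "moves": [
    [-1, [0, 0, 0], [0, 0, 0]],
    [-1, [0, 0, 0], [0, 0, 0]],
    [-1, [0, 0, 0], [0, 0, 0]],
    [-1, [0, 0, 0], [0, 0, 0]],
    [-1, [0, 0, 0], [0, 0, 0]],
    [-1, [0, 0, 0], [0, 0, 0]],
    [-1, [0, 0, 0], [0, 0, 0]],
    [-1, [0, 0, 0], [0, 0, 0]],
    [-1, [0, 0, 0], [0, 0, 0]]
  ]
}}

```text
clock: 12.27
eef_pos: [0.4524, 0.1622, 0.1926]
tool_rot: [-0.08, 0.997, 0.0, 0.001]
ft_force: [-1.5, 1.0, 5.5]
grip_width: 0.0172
```

Run:
```python
from h import *
to(.4513,.1654,.19,189)
o=bot.get_obs();c,s=np.cos(np.radians(9)),np.sin(np.radians(9))
d=o["eef_pos"][:2]-[.457,.1486];y=d@[-s,c]
th0=-np.arcsin(y/.14);print("th0",th0)
ths=np.linspace(th0,1.57,25);P=np.c_[-.14*np.sin(ths),.14*np.cos(ths)]
D=np.diff(P,axis=0)*100
print(np.c_[D[:,0],-D[:,1]].round(2).tolist())  # tool y, tool z per row
```

```text
clk 12.27 pos [0.4524 0.1622 0.1926] yaw -170.8 tilt [ 0.001  0.001 -1.   ] w 0.0172 F [-1.5  1.   5.5] q [ 0.34  0.22 -0.12  1.23  0.    0.18]
shift cm [0.05 0.33 0.26]
rotvec [0.0006 0.0014 0.0032]
th0 -0.10143768271674508
[[-0.97, -0.06], [-0.97, 0.0], [-0.97, 0.07], [-0.96, 0.14], [-0.95, 0.21], [-0.94, 0.27], [-0.92, 0.34], [-0.89, 0.4], [-0.86, 0.46], [-0.83, 0.52], [-0.79, 0.57], [-0.75, 0.63], [-0.7, 0.68], [-0.65, 0.73], [-0.6, 0.77], [-0.54, 0.81], [-0.49, 0.84], [-0.43, 0.88], [-0.37, 0.9], [-0.3, 0.93], [-0.24, 0.95], [-0.17, 0.96], [-0.1, 0.97], [-0.03, 0.97]]
```

Gripped. Now I'll swing it along the arc.

Emit:
{"api": "play_rows", "payload": {
  "moves": [
    [-1, [0, -0.97, -0.06], [0, 0, 0]],
    [-1, [0, -0.97, 0], [0, 0, 0]],
    [-1, [0, -0.97, 0.07], [0, 0, 0]],
    [-1, [0, -0.96, 0.14], [0, 0, 0]],
    [-1, [0, -0.95, 0.21], [0, 0, 0]],
    [-1, [0, -0.94, 0.27], [0, 0, 0]],
    [-1, [0, -0.92, 0.34], [0, 0, 0]],
    [-1, [0, -0.89, 0.4], [0, 0, 0]],
    [-1, [0, 0, 0], [0, 0, 0]]
  ]
}}

```text
clock: 13.02
eef_pos: [0.4639, 0.0853, 0.1769]
tool_rot: [-0.079, 0.997, -0.001, -0.001]
ft_force: [-1.4, 1.2, 1.1]
grip_width: 0.0171
```

```bash
cat >> h.py <<'E'
def lev():
    o=bot.get_obs();c,s=np.cos(np.radians(9)),np.sin(np.radians(9))
    d=o["eef_pos"][:2]-[.457,.1486];y=d@[-s,c];z=o["eef_pos"][2]+.0185-.07
    print("piv x",(d@[c,s]).round(4),"y",y.round(4),"z",z.round(4),"th",np.arctan2(-y,z).round(3),"r",np.hypot(y,z).round(4),"F",o["ft_force"].round(1),"w",o["grip_width"].round(4),"q",o["joint_pos"].round(2),"t",o["clock"])
E
python3 -c "
from h import *
lev()"
```

```text
Traceback (most recent call last):
  File "h.py", line 26, in lev
    print("piv x",(d@[c,s]).round(4),"y",y.round(4),"z",z.round(4),"th",np.arctan2(-y,z).round(3),"r",np.hypot(y,z).round(4),"F",o["ft_force"].round(1),"w",o["grip_width"].round(4),"q",o["joint_pos"].round(2),"t",o["clock"])
                                                                                                                                                            ^^^^^^^^^^^^^^^^^^^^^
AttributeError: 'float' object has no attribute 'round'
```

Forces are low and the radius works out at about 0.140, so I'll continue.

Emit:
{"api": "play_rows", "payload": {
  "moves": [
    [-1, [0, -0.86, 0.46], [0, 0, 0]],
    [-1, [0, -0.83, 0.52], [0, 0, 0]],
    [-1, [0, -0.79, 0.57], [0, 0, 0]],
    [-1, [0, -0.75, 0.63], [0, 0, 0]],
    [-1, [0, -0.7, 0.68], [0, 0, 0]],
    [-1, [0, -0.65, 0.73], [0, 0, 0]],
    [-1, [0, -0.6, 0.77], [0, 0, 0]],
    [-1, [0, -0.54, 0.81], [0, 0, 0]],
    [-1, [0, 0, 0], [0, 0, 0]]
  ]
}}

```text
clock: 13.77
eef_pos: [0.4722, 0.0307, 0.1241]
tool_rot: [-0.08, 0.997, 0.001, -0.001]
ft_force: [-2.4, 4.3, -0.6]
grip_width: 0.0168
```

```bash
sed -i 's/o\["grip_width"\].round(4)/o["grip_width"]/' h.py; python3 -c "
from h import *
lev()"
```

```text
piv x -0.0034 y -0.1189 z 0.0726 th 1.022 r 0.1393 F [-2.4  4.3 -0.6] w 0.016771444948862773 q [ 0.06  0.27 -0.25  1.05  0.   -0.1 ] t 13.7667
```

Emit:
{"api": "play_rows", "payload": {
  "moves": [
    [-1, [0, -0.49, 0.84], [0, 0, 0]],
    [-1, [0, -0.43, 0.88], [0, 0, 0]],
    [-1, [0, -0.37, 0.9], [0, 0, 0]],
    [-1, [0, -0.3, 0.93], [0, 0, 0]],
    [-1, [0, -0.24, 0.95], [0, 0, 0]],
    [-1, [0, -0.17, 0.96], [0, 0, 0]],
    [-1, [0, -0.1, 0.97], [0, 0, 0]],
    [-1, [0, 0, 0.9], [0, 0, 0]],
    [-1, [0, 0, 0], [0, 0, 0]],
    [-1, [0, 0, 0], [0, 0, 0]],
    [-1, [0, 0, 0], [0, 0, 0]]
  ]
}}

```text
clock: 14.68
eef_pos: [0.4753, 0.0116, 0.0522]
tool_rot: [-0.081, 0.997, 0.002, -0.001]
ft_force: [-4.1, 8.9, 4.8]
grip_width: 0.0174
```

Run:
```python
from h import *
lev()
im,W=cloud('scene');im2,W2=cloud('top')
cv2.imwrite('pics/s4.png',cv2.resize(im[190:350,170:430],None,fx=3,fy=3)[...,::-1])
c,s=np.cos(np.radians(9)),np.sin(np.radians(9))
def piv(B):
    B=B.reshape(-1,3);d=B[:,:2]-[.457,.1486];return np.c_[d@[c,s],d@[-s,c],B[:,2]]
for B in(W,W2):
    L=piv(B)
    t=L[(abs(L[:,0]-.06)<.04)&(abs(L[:,1])<.055)&(L[:,2]>.1)]
    m=t[(abs(t[:,1])>.035)];print("table z",len(m),np.median(m[:,2]).round(4))
    n=t[(t[:,2]>.137)&(t[:,2]<.16)];print("nut",len(n),n.min(0).round(4),n.max(0).round(4),np.median(n[:,2]).round(4))
    r=L[(L[:,0]>.024)&(L[:,0]<.045)&(L[:,1]<-.06)&(L[:,1]>-.15)&(L[:,2]>.03)&(L[:,2]<.11)]
    if len(r)>10:
        print("rod",len(r),r.min(0).round(3),r.max(0).round(3));print([(y0,np.percentile(q,90).round(4)) for y0 in(-.14,-.12,-.1,-.08) for q in[r[(abs(r[:,1]-y0)<.01),2]] if len(q)>3])
```

```text
piv x -0.0034 y -0.1382 z 0.0007 th 1.565 r 0.1382 F [-4.1  8.9  4.8] w 0.01735813840067982 q [ 0.02  0.36 -0.34  0.87  0.   -0.14] t 14.6833
table z 318 0.1238
nut 263 [ 0.0473 -0.017   0.137 ] [0.0846 0.022  0.1475] 0.1429
rod 294 [ 0.024 -0.146  0.062] [ 0.044 -0.06   0.08 ]
[(-0.14, np.float64(0.078)), (-0.12, np.float64(0.0755)), (-0.1, np.float64(0.0751)), (-0.08, np.float64(0.0755))]
table z 432 0.1233
nut 301 [ 0.0416 -0.0193  0.1372] [0.0796 0.0196 0.1495] 0.1433
rod 97 [ 0.028 -0.096  0.068] [ 0.039 -0.061  0.078]
[(-0.1, np.float64(0.075)), (-0.08, np.float64(0.0761))]
```

View pics/s4.png

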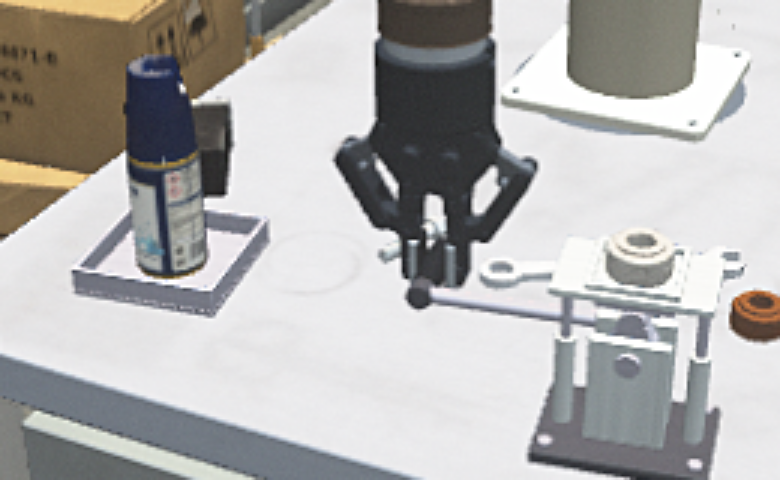

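The lever is level: the top of the rod sits at a constant 0.0755. The table is up at 0.1237 with the nut flat in its rim at (640,255), and the can is upright in the tray. I'll hold briefly, recheck, and hand in.

Emit:
{"api": "play_rows", "payload": {
  "moves": [
    [-1, [0, 0, 0], [0, 0, 0]],
    [-1, [0, 0, 0], [0, 0, 0]],
    [-1, [0, 0, 0], [0, 0, 0]],
    [-1, [0, 0, 0], [0, 0, 0]],
    [-1, [0, 0, 0], [0, 0, 0]],
    [-1, [0, 0, 0], [0, 0, 0]]
  ]
}}

```text
clock: 15.28
eef_pos: [0.4752, 0.0116, 0.0524]
tool_rot: [-0.081, 0.997, 0.002, -0.001]
ft_force: [-4.7, 8.8, 4.2]
grip_width: 0.017
```

```bash
python3 -c "
from h import *
lev()
print(bot.job_done())"
```

```text
piv x -0.0034 y -0.1382 z 0.0009 th 1.564 r 0.1382 F [-4.7  8.8  4.2] w 0.01700123882143004 q [ 0.02  0.36 -0.34  0.87  0.   -0.14] t 15.2833
the job is handed in; nothing more can be done
None
```

I put the spray can upright in the tray and let go of it. Then I gripped the knob, swung the lever down to level, and handed the job in at 15.3 s while still holding it. No verdict is reported.

What the last checks showed:
- **Lever:** about 1.56 rad, from the tool pose. The rod also measured level in the images.
- **Table and nut:** the table's top is at about 0.1237 m, a lift of 13 to 14 mm. The nut lies flat within a few mm of its middle.
- **Can:** upright about 2 mm from the tray's centre by my fit after release. It still looked upright there in the last picture.
- **Hold on the knob:** the wrist reads about 4 N upward, near the expected 5 N.

Three readings were slightly off:
- The gripper reads 17 mm on the 19 mm knob.
- The swing radius came out at 138 mm against 140.
- There is a sideways pull of about 9 N at the wrist, probably from about 2 mm of position error.

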